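Load a square tube into a cross-drilling jig past its sprung one-way flap

TASK

Load the brown square tube into the drilling jig: lay it in the open infeed end of the lane, push it through the red sprung one-way flap and on under the bush plate until it is pressed firmly home against the orange bumper of the end stop, then let go so that the flap stays shut behind it and the tube is left touching the bumper. Let the tube open the flap, not the gripper; feel for the stop, press with about 10 N and never ram it (20 N and more would upset its setting) or drag the tube back against the flap. Leave the other tools as they lie.

Things in the scene. Friction and masses are not known exactly. Their poses are not given: they have to be found in the camera images.
- tube: the part: brown square steel tube offcut, 30 x 130 x 30 mm, 0.17 to 0.34 kg, loose on the bench at the left. Origin: centre of its underside; long axis = its y; either end may lead. Solid for contact.
- jig: drilling jig screwed to the bench; place and direction vary. Origin at bench height on the lane's centre line, abreast of the flap's pivot. x = feed direction (in at -x, stop at +x), y = left of the feed, z up; all jig figures below are mm from here. Aluminium base plate 12 thick (its top, z = 12, is the lane floor), x from -78 to 248, y +-52
- infeed (a point): middle of the open-topped infeed on the lane floor, jig x = -41. Lane 34 mm wide between two steel rails 12 mm wide and 12 mm high (tops at jig z = 24), here from jig x = -66 to -16, with a mouth flared outward from -79. A tube laid in here has its leading end at jig x = -10 or less (clear of the flap) and overhangs the base behind
- lane (a point): point on the lane floor past the flap, jig x = 90. The lane stays 34 mm wide and open-topped to the bush plate; right rail unbroken to jig x = 188, left rail open from -16 to 46 for the flap, then on to 188, tops at z = 24. Fingers kept above jig z = 25 pass over rails and flap
- bush_plate (a point): middle of the underside of the dark bush plate that bridges the lane, jig z = 46 (4 mm over the tube), from jig x = 133 to 175, y +-42; top of its bush z = 62. Only the tube's leading end goes under it, so hold the tube in its rear half
- gate (a joint): angle of the one-way flap, rad: 0 = shut (on its stop, it cannot swing back any further), grows as the tube pushes it forward and aside (about 0.6 with the tube alongside, 0.75 at most). A spring shuts it, with about 1.5 to 3.5 N at its tip.
- gate_flap: the red steel flap, 46 mm long, 4 thick, 9 high (jig z = 14 to 23). Origin at its pivot, jig x = 0, y = 23; its x runs along it to the tip. Shut, it slants 43 degrees forward across the lane (tip at jig x = 33, y = -8). It snaps shut behind the tube once the tube's rear end has passed jig x = 48
- stop_block: blue bracket of the end stop, fixed to the jig; origin at jig x = 222, y = 0, z = 12, axes as the jig's. Carries the stop screw and bumper. Pushing on the bumper: 6 N or more for 0.3 s seats the tube, 10 N is right, over 22 N is too hard
- stop_axis (a point): point on the bracket's face (jig x = 214) on the stop screw's axis, 17 mm above the floor. Before it stands an orange urethane bumper disc, 27 mm across, on a screw whose setting differs each time and is not measured: face 14 to 36 mm before this point (jig x = 178 to 200), so a tube that is home has its middle at 113 to 137. It yields 1 mm per 6 N (4 mm at most) and creeps back slowly
- work_block: bystander: grey steel block with three holes, 45 x 75 x 18 mm, beyond the jig; origin: centre of its underside
- cold_chisel: bystander: black cold chisel, 21 x 153 x 16 mm, beyond the jig; origin: centre of its underside
- try_square: bystander: steel try square, 168 x 100 x 17 mm, between robot and jig, to the left; origin: centre of its underside
Things that resemble listed ones, but are neither listed nor needed, are in the scene too. Leave any blue look-alike of the tube alone.

How it is judged (in metres and radians):
On the way, in this order (a step that is already met when the one before it is completed fails the run):
1. the tube, lying in the lane, pushes the flap open (value of joint gate above 0.3 rad and contact force between tube and gate_flap above 0.3 N and z of tube in the frame of jig below 0.018 m and x of tube in the frame of jig below 0.09 m and angle between the y axis of tube and the x axis of jig, either way round below 0.1 rad), for 0.1 s.
2. the tube is pressed firmly home on the stop (6 N or more) with the flap shut behind it (contact force between tube and stop_block above 6 N and value of joint gate below 0.06 rad and x of tube in the frame of jig above 0.108 m), for 0.3 s.
At the end, for the whole second after the job is handed in: The tube lies flat in the lane (within 4 mm of its centre line and 3 mm of its floor, within 0.06 rad of its direction), past the flap, at rest and touching the bumper of the end stop; the flap is shut behind it (under 0.06 rad) (contact force between tube and stop_block above 0.05 N and value of joint gate below 0.06 rad and x of tube in the frame of jig above 0.108 m and y of tube in the frame of jig between -0.004 and 0.004 m and z of tube in the frame of jig below 0.015 m and angle between the y axis of tube and the x axis of jig, either way round below 0.06 rad and linear speed of tube below 0.01 m/s).
It fails at once if the tube rams the end stop (over 22 N) (contact force between tube and stop_block above 22 N).
It fails at once if the tube is forced against the flap, as when dragged back on it (over 15 N) (contact force between tube and gate_flap above 15 N).
It fails at once if the gripper touches the flap (contact force between the fingers and gate_flap above 1 N).
It fails at once if another tool (work block, cold chisel, try square) is moved by over 10 mm (distance of any of work_block, cold_chisel, try_square from where it was at the start of the episode above 0.01 m).
It also fails if it takes over 72 s, if anything falls off the work surface, if the arm or the gripper's body presses on something with over 40 N, if the wrist force passes 120 N, or if a joint passes its speed limit or range.

ROBOT

A 6-joint arm with a two-finger parallel gripper is mounted at the origin on the work surface; the furniture and walls round the work are solid. World frame = base frame: x ahead of the robot, y to its left, z up, the work surface at z = 0. Lengths are in mm, angles in rad, forces in N, time in s.
With the tool pointing down it reaches from about 400 to 925 mm from the base axis. Payload 12.5 kg.
Tool frame: the origin (TCP) lies midway between the tips of the shut fingers; the grasp point (between the pads) lies 19 mm behind it (env.pinch_z is the z of the grasp point in the tool frame, in mm); z points along the fingers, y is the line along which they close (so a half turn about z gives the same grasp; the last joint's range is limited). The gripper opens to 95 mm and grips with 3 to 60 N. Pads are 20 mm wide; open, the fingers measure 119 mm over their backs; the gripper's body (75 mm by 180 mm) begins 59 mm behind the grasp point.
Start: joints at [1.18, 0.491, 1.559, -0, 1.092, -0.106], TCP at [175.587, 599.85, 179.061] pointing down, gripper open.
Joint ranges: [-3.1, 3.1], [-0.84, 2.19], [0.05, 2.79], [-1.13, 4.28], [0.06, 2.93], [-2.69, 2.69]. Speed limits (rad/s): [2.22, 2.22, 2.79, 3.14, 3.14, 3.14].

INTERFACE

Orientations are given as [roll, pitch, yaw] about the fixed x, y, z axes, in that order (R = Rz(yaw) Ry(pitch) Rx(roll)).
In Python, from cell import env, eyes gives the robot as it stands.
- The arm moves only by the shell command python3 -m inch 'ROWS'. ROWS is JSON, a list of rows, each a list of 3 entries, a list of its own where there are three numbers: the shift along the tool's x, y, z in units of 60 mm (1.0 is 60 mm), then the turn about the tool's z in units of 5 degrees (1.0 is 5 degrees), then the closure, from -1 (fully open) to 1 (shut). In form: [[[tx, ty, tz], turn, claw], ...]. A call has exactly 10 rows; each row shifts and turns the commanded pose from where the row before left it, along the tool's axes as they then stand; what a row does not reach is not made up. A row lasts 1/8 s, in which the tool goes at most 62.5 mm and 10.7 degrees, less where a joint would pass 70% of its speed; a pose out of reach is approached as far as the arm can. A call is refused whole if a number of a shift passes 1 or a number of a turn 1, either way. A call with a gripper value outside its range is refused whole. The fingers move at their own pace and stop on an object; the grip force is fixed at half the most. Time passes only in rows, so rows that do not move let the fingers close, or fill a call up. It gives the time, the measured TCP pose, the force, the opening and the grip force at its end, in the units of the state.
- env.state(): the state, without advancing time (a new reading comes with each control period).
- eyes.read_camera(name): name is "side" or "top"; returns a dict with "pixels" (384x512x3 uint8, red, green, blue), "fx", "fy", "cx", "cy" (pixels), "distortion" ([k1, k2, p1, p2, k3] as OpenCV has them; the pictures are not rectified), "extrinsics" (4x4, takes a point from world to camera coordinates). Camera axes: x right, y down, z forward; pixel columns grow to the right and rows downward; lengths in mm; the calibration is good to about 2 mm. A picture is of the moment at which its call begins. There is no depth.
- env.job_done(): hands the job in; it is judged then, once.
Trained networks look in a picture, given as the dict that the camera call returned (one of the last four; its "shot" number tells which), for a name from the list of things; names that differ only in an ending like _2 or _b are one class to them, and where a whole thing is asked for, a point or a joint stands for the part that bears it (a point fixed in the world has none). Each returns a list of dicts, best first, with "score" (0 to 1); they miss things now and then, are a little off and sometimes report something else, mostly with a low value. They report only what shows in the picture. A call takes as long as a camera call. They do not tell look-alikes from the thing itself.
- eyes.boxes_of(name, picture): "centre" ([row, column] in pixels, amid what is visible of it).
- eyes.cut_out(name, picture): "mask" (384x512 bool, what is visible of it) and "centre" ([row, column] in pixels, amid what is visible of it).
- eyes.spot_point(name, picture): "centre" ([row, column] in pixels: a listed point, or the origin of a listed thing).
The state is a dict: "t": time; "joints": joint angles; "qvel": joint speeds; "tau": joint torques, N m; "eef_pos": TCP position; "tcp_rot": TCP orientation; "ft_force": force on the tool from outside, world axes, zero at the start; "moment": the same for the moment, N m; "opening": opening from 0.0 (shut) to 1.0 (fully open); "grip_force": force on a finger pad.
Only numpy, scipy, OpenCV 4.12 (cv2) and the standard library are available. Lean on these libraries where they do the work, as an engineer would, in place of code of your own. Each camera call takes 0.05 s, during which the arm holds its last target. There are 200 camera calls.

## Working session

There is one attempt and no reset: what is moved stays moved. The work goes in short steps, Python scripts to look and compute and a shell command to move; the robot and the scene stay as the last step left them, time stands still between calls to the robot, and variables do not carry over. Pictures are saved under pics/ and viewed, at most 10 in all, crops included, and the job is handed in when it is done.

```bash
ls; mkdir -p pics; cat > h.py <<'E'
import numpy as np, cv2
from cell import env, eyes
def ray(p,c):
    K=np.array([[p['fx'],0,p['cx']],[0,p['fy'],p['cy']],[0,0,1]]);E=np.array(p['extrinsics'])
    u=cv2.undistortPoints(np.array([[[c[1],c[0]]]],float),K,np.array(p['distortion'],float))[0,0]
    R=E[:3,:3];o=-R.T@E[:3,3];d=R.T@np.array([u[0],u[1],1]);return o,d/np.linalg.norm(d)
def atz(p,c,z):
    o,d=ray(p,c);return o+d*(z-o[2])/d[2]
def tri(p1,c1,p2,c2):
    A=np.zeros((3,3));b=np.zeros(3)
    for p,c in((p1,c1),(p2,c2)):
        o,d=ray(p,c);M=np.eye(3)-np.outer(d,d);A+=M;b+=M@o
    return np.linalg.solve(A,b)
def proj(p,X):
    K=np.array([[p['fx'],0,p['cx']],[0,p['fy'],p['cy']],[0,0,1]]);E=np.array(p['extrinsics'])
    q,_=cv2.projectPoints(np.array(X,float).reshape(-1,3),cv2.Rodrigues(E[:3,:3])[0],E[:3,3],K,np.array(p['distortion'],float));return q[:,0]
E
python3 - <<'E'
from h import *
np.set_printoptions(precision=1,suppress=True)
t=eyes.read_camera('top');s=eyes.read_camera('side')
for n,p in(('top',t),('side',s)):
    cv2.imwrite(f'pics/{n}0.png',p['pixels'][:,:,::-1])
    E=np.array(p['extrinsics']);print(n,-E[:3,:3].T@E[:3,3])
for n in['tube','jig','infeed','lane','bush_plate','gate_flap','stop_block','stop_axis','work_block','cold_chisel','try_square']:
    a=eyes.spot_point(n,t);b=eyes.spot_point(n,s)
    print(n,[(np.array(i['centre']),round(i['score'],2)) for i in a[:3]],[(np.array(i['centre']),round(i['score'],2)) for i in b[:3]], tri(t,a[0]['centre'],s,b[0]['centre']) if a and b else '')
print(env.state(),env.pinch_z)
E
```

```text
pics
top [ 287.3   66.4 1055.8]
side [   2.2 -864.7  486.7]
tube [(array([155.4, 180.3]), 0.69), (array([290.4, 190. ]), 0.66), (array([170.2, 274.2]), 0.64)] [(array([200.1, 144. ]), 0.94), (array([173.2, 266. ]), 0.57)] [389.1 308.7  18.3]
jig [(array([183.1, 274.3]), 0.89)] [(array([213.2, 290.3]), 0.96)] [508.1  39.3  -4.2]
infeed [(array([182.4, 259.7]), 0.89), (array([224.4, 224.2]), 0.69)] [(array([204.8, 276.5]), 0.92)] [501.4  84.2   2.7]
lane [(array([176.9, 306.8]), 0.58)] [(array([218.5, 313.4]), 0.96)] [519.4 -51.1  19.6]
bush_plate [(array([167. , 328.9]), 0.73), (array([165.9, 349.1]), 0.6)] [(array([218.7, 332.5]), 0.65)] [ 537.7 -107.8   41.9]
gate_flap [(array([167.9, 272.8]), 0.61), (array([166.9, 349.1]), 0.45)] [(array([219.3, 316. ]), 0.54), (array([203.1, 295.6]), 0.43)] [570.5  37.4 -34.6]
stop_block [(array([168.8, 349.9]), 0.6), (array([111. , 303.5]), 0.19)] [] 
stop_axis [(array([164.2, 348.7]), 0.68)] [(array([237.1, 351.1]), 0.69)] [ 549.1 -166.    22.7]
work_block [(array([108.4, 260.1]), 0.85)] [(array([193.5, 348.5]), 0.7)] [724.   83.1  -2.1]
cold_chisel [(array([109.6, 304.7]), 0.88)] [(array([214.6, 375.3]), 0.59)] [717.7 -47.1  -6.8]
try_square [(array([226.1, 221.5]), 0.68)] [(array([194.4, 218.5]), 0.63), (array([220.9, 312.1]), 0.42)] [380.1 189.5  10.1]
{'t': 1.2, 'joints': array([ 1.2,  0.5,  1.6,  0. ,  1.1, -0.1]), 'qvel': array([-0., -0., -0., -0., -0., -0.]), 'tau': array([ -0. , -61.2, -25.8,   0.1,   0. ,  -0. ]), 'eef_pos': array([175.6, 599.8, 179.1]), 'tcp_rot': array([3.1, 0. , 2.9]), 'ft_force': array([-0.7, -0.3,  0.6]), 'moment': array([-0., -0.,  0.]), 'grip_force': 0.0, 'opening': 1.0009954073224656} -18.8
```

```bash
python3 - <<'E'
import cv2
a=cv2.imread('pics/top0.png')
cv2.imwrite('pics/topz.png',cv2.resize(a[80:330,110:390],None,fx=2.4,fy=2.4,interpolation=cv2.INTER_CUBIC))
E
```

```text
(no output)
```

View pics/topz.png

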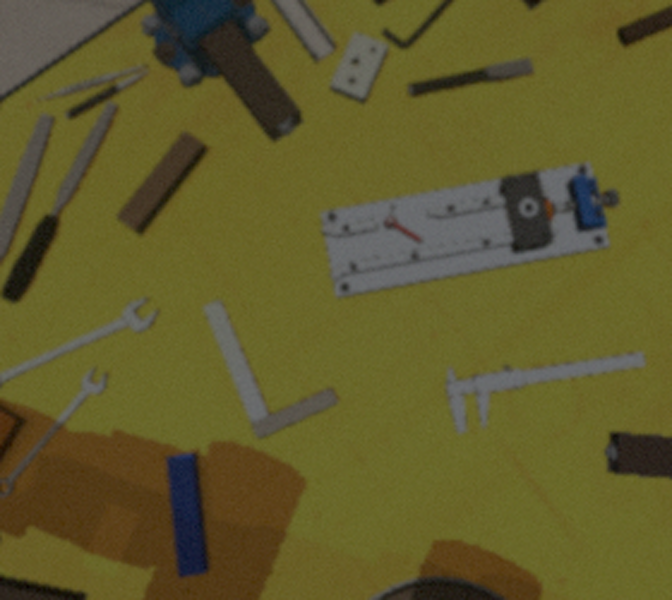

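View pics/side0.png

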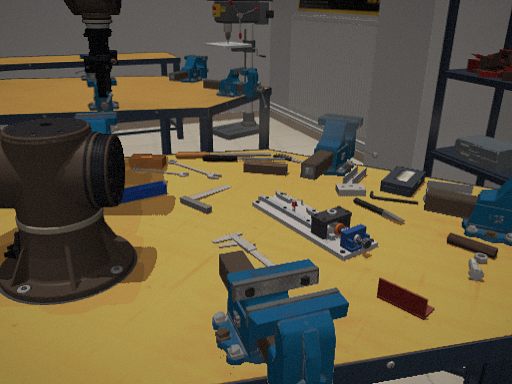

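The top crop shows the brown tube at crop (162,183), which is full image about (177,156). The jig's plate corners are near (322,215), (337,297), (607,245) and (588,165), with the red flap at (405,230) and the orange bumper at (549,209). In the side view the brown tube is near (265,168). The tube at (145,190) there is the blue look-alike.

```bash
cat > fit.py <<'E'
from h import *
from scipy.optimize import minimize, least_squares
np.set_printoptions(precision=2,suppress=True)
def box(x0,x1,y0,y1,z0,z1): return np.array([[x,y,z] for x in(x0,x1) for y in(y0,y1) for z in(z0,z1)],float)
def place(P,x,y,a):
    c,s=np.cos(a),np.sin(a);return P@np.array([[c,s,0],[-s,c,0],[0,0,1]])+[x,y,0]
def sil(p,Ps,q):
    S=4;m=np.zeros((384*S,512*S),np.uint8)
    for P in Ps:
        h=cv2.convexHull(proj(p,place(P,*q)).astype(np.float32));cv2.fillConvexPoly(m,np.round((h*S+S/2)).astype(np.int32),1)
    return cv2.resize(m.astype(np.float32),(512,384),interpolation=cv2.INTER_AREA)
def fit(ps,ms,Ps,q0):
    f=lambda q:sum(np.abs(sil(p,Ps,(q[0],q[1],q[2]/100))-m).sum() for p,m in zip(ps,ms))
    q=np.array([q0[0],q0[1],q0[2]*100])
    for st in(8,3,1):
        r=minimize(f,q,method='Nelder-Mead',options=dict(initial_simplex=np.vstack([q]+[q+st*e for e in np.eye(3)]),xatol=.05,fatol=.1));q=r.x
    return np.array([q[0],q[1],q[2]/100]),r.fun,[m.sum() for m in ms]
TUBE=[box(-15,15,-65,65,0,30)]
E
python3 - <<'E'
from fit import *
t=eyes.read_camera('top');s=eyes.read_camera('side')
def pick(n,p,c):
    L=eyes.cut_out(n,p);r=min(L,key=lambda d:np.hypot(*(np.array(d['centre'])-c)));print(n,r['centre'],r['score'],r['mask'].sum());return r['mask'].astype(np.float32),r['centre']
mt,ct=pick('tube',t,(156,177));ms,cs=pick('tube',s,(168,265))
print('tri',tri(t,ct,s,cs))
q0=atz(t,ct,15)
for ps,mm in(([t],[mt]),([s],[ms]),([t,s],[mt,ms])): print('tube',fit(ps,mm,TUBE,(q0[0],q0[1],-.7)), )
J=[box(-78,248,-52,52,0,12),box(133,175,-42,42,12,52),box(206,236,-20,20,12,45)]
jt,c=pick('jig',t,(183,290));js,_=pick('jig',s,(220,310))
A=atz(t,(80+256/2.4,110+329/2.4),12);B=atz(t,(80+205/2.4,110+597/2.4),12);d=(B-A)/np.linalg.norm(B-A);O=A+d*78
print('J0',O,np.arctan2(d[1],d[0]),np.linalg.norm(B-A))
for ps,mm in(([t],[jt]),([s],[js]),([t,s],[jt,js])): 
    r=fit(ps,mm,J,(O[0],O[1],np.arctan2(d[1],d[0])));print('jig',r)
q=r[0]
# overlay
im=cv2.resize(t['pixels'][80:330,110:390,::-1],None,fx=2.4,fy=2.4,interpolation=cv2.INTER_CUBIC)
q=fit([t],[jt],J,q)[0];qt=fit([t],[mt],TUBE,(q0[0],q0[1],-.7))[0]
def line(P,qq,c):
    z=((proj(t,place(np.array(P,float),*qq))-[110,80]+.5)*2.4).astype(int);cv2.polylines(im,[z.reshape(-1,1,2)],True,c,1)
line([[-78,-52,12],[248,-52,12],[248,52,12],[-78,52,12]],q,(0,255,0))
line([[0,23,23],[33,-8,23]],q,(255,0,0));line([[-66,17,24],[188,17,24],[188,-17,24],[-66,-17,24]],q,(255,0,255));line([[133,-42,54],[175,-42,54],[175,42,54],[133,42,54]],q,(0,255,255))
line([[-15,-65,30],[15,-65,30],[15,65,30],[-15,65,30]],qt,(0,255,0))
cv2.imwrite('pics/ov.png',im)
E
```

```text
tube [157.4, 176.7] 0.8 648
tube [168.8, 264.9] 0.77 528
tri [578.17 320.93   9.61]
tube (array([556.73, 334.88,  -0.78]), np.float64(834.25), [np.float32(648.0)])
tube (array([578.96, 315.38,  -2.14]), np.float64(50.375), [np.float32(528.0)])
tube (array([579.03, 317.35,  -2.22]), np.float64(103.3125), [np.float32(648.0), np.float32(528.0)])
jig [178.0, 307.0] 0.97 4234
jig [225.0, 322.7] 0.81 3800
J0 [503.64  42.27  12.  ] -1.3865530587655868 320.86468804690315
jig (array([506.8 ,  44.14,  -1.39]), np.float64(180.6875), [np.float32(4234.0)])
jig (array([505.51,  48.18,  -1.38]), np.float64(197.0), [np.float32(3800.0)])
jig (array([506.3 ,  45.33,  -1.39]), np.float64(418.8125), [np.float32(4234.0), np.float32(3800.0)])
```

View pics/ov.png

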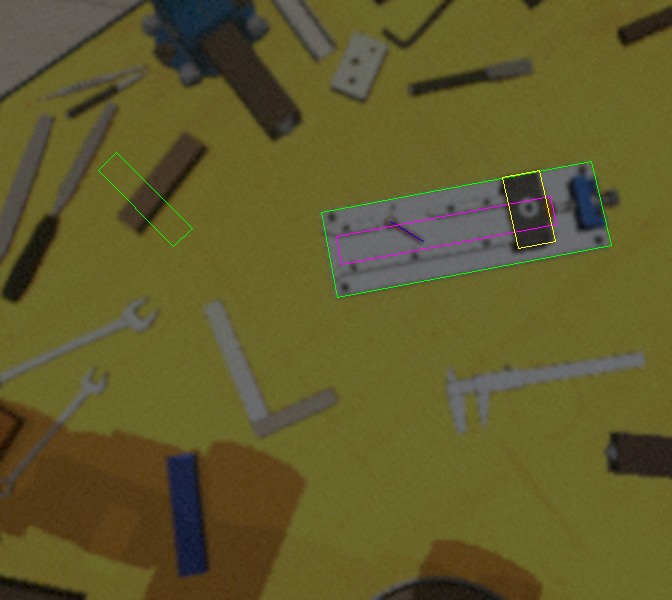

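The jig overlay fits well, with plate, flap and bush plate all on their edges. The tube outline came out at the wrong yaw, a local minimum, so I'll refit it from the other side and then compute the move to it.

```bash
python3 - <<'E'
from fit import *
np.set_printoptions(precision=4,suppress=True)
t=eyes.read_camera('top');s=eyes.read_camera('side')
def pick(n,p,c):
    L=eyes.cut_out(n,p);r=min(L,key=lambda d:np.hypot(*(np.array(d['centre'])-c)));return r['mask'].astype(np.float32)
mt=pick('tube',t,(156,177));ms=pick('tube',s,(168,265))
for ps,mm in(([t],[mt]),([s],[ms]),([t,s],[mt,ms])): r=fit(ps,mm,TUBE,(579,317,.92));print('tube',*r)
for h in (0,10,20): # height check
    P=[TUBE[0]+[0,0,h]];print(h,fit([t,s],[mt,ms],P,r[0])[1])
J=[box(-78,248,-52,52,0,12),box(133,175,-42,42,12,52),box(206,236,-20,20,12,45)]
print(fit([t],[pick('jig',t,(183,290))],J,(506.8,44.1,-1.39)))
st=env.state();print(st['eef_pos'],st['tcp_rot'],st['t'])
E
```

```text
tube [579.697  317.2815   0.9144] 44.3125 [np.float32(621.0)]
tube [578.3002 315.7524   0.9576] 49.8125 [np.float32(521.0)]
tube [579.1323 317.5466   0.9119] 101.8125 [np.float32(621.0), np.float32(521.0)]
0 101.6875
10 316.875
20 567.0
(array([505.5626,  43.4776,  -1.3852]), np.float64(207.75), [np.float32(4182.0)])
[175.5836 599.8504 179.0404] [ 3.1415 -0.      2.8568] 1.75
```

```bash
cat > go.py <<'E'
# usage: go.py x y z yaw : shift in the tool's present axes (units) and turn (units)
import sys,numpy as np
from cell import env
x,y,z,w=map(float,sys.argv[1:]);s=env.state();R=s['tcp_rot'];e=s['eef_pos']
d=np.array([x,y])-e[:2]
def f(a): return np.round([(d@[np.cos(a),np.sin(a)])/60,(d@[np.sin(a),-np.cos(a)])/60,(e[2]-z)/60],4)
dw=(R[2]-w+np.pi)%(2*np.pi)-np.pi
print('t',round(s['t'],2),'pos',e.round(2),'rot',R.round(4),'F',s['ft_force'].round(1),'shift now',f(R[2]),'shift after turn',f(w),'turn',round(np.degrees(dw)/5,3))
E
python3 -m inch '[[[-0.905,-0.302,0],0,-0.2],[[-0.905,-0.302,0],0,-0.2],[[-0.905,-0.302,0],0,-0.2],[[-0.905,-0.302,0],0,-0.2],[[-0.905,-0.302,0],0,-0.2],[[-0.905,-0.302,0],0,-0.2],[[-0.905,-0.302,0],0,-0.2],[[-0.905,-0.302,0],0,-0.2],[[0,0,0],1,-0.2],[[0,0,0],1,-0.2]]'; python3 go.py 551.7 338.7 15 2.485
```

```text
t: 3.0
eef_pos: [552.4, 337.9, 178.7]
tcp_rot: [-3.141, -0.0, 2.678]
ft_force: [0.2, -0.4, -0.4]
opening: 0.601
grip_force: 0.0
t 3.0 pos [552.37 337.9  178.75] rot [-3.1414e+00 -3.0000e-04  2.6779e+00] F [ 0.2 -0.4 -0.4] shift now [0.0159 0.0069 2.7291] shift after turn [0.0169 0.0037 2.7291] turn 2.21
```

```bash
python3 -m inch '[[[0,0,0.5],0.74,-0.2],[[0,0,0.5],0.74,-0.2],[[0.016,0.004,0.5],0.73,-0.2],[[0,0,0.5],0,-0.2],[[0,0,0.4],0,-0.2],[[0,0,0.33],0,-0.2],[[0,0,0],0,-0.2],[[0,0,0],0,1],[[0,0,0],0,1],[[0,0,0],0,1]]'; python3 go.py 551.7 338.7 15 2.485; cat > look.py <<'E'
from fit import *
def pick(n,p,c):
    L=eyes.cut_out(n,p);r=min(L,key=lambda d:np.hypot(*(np.array(d['centre'])-c)));return r['mask'].astype(np.float32)
E
```

```text
t: 4.25
eef_pos: [551.4, 339.5, 16.0]
tcp_rot: [3.141, 0.0, 2.489]
ft_force: [0.0, 0.0, -0.1]
opening: 0.34
grip_force: 0.0
t 4.25 pos [551.39 339.54  15.96] rot [3.1406e+00 5.0000e-04 2.4894e+00] F [ 0.   0.  -0.1] shift now [-0.0126 -0.008   0.016 ] shift after turn [-0.0127 -0.0079  0.016 ] turn 0.05
```

```bash
python3 -m inch '[[[0,0,0],0,1],[[0,0,0],0,1],[[0,0,0],0,1],[[0,0,0],0,1],[[0,0,-0.2],0,1],[[0,0,-0.4],0,1],[[0,0,-0.4],0,1],[[0,0,-0.4],0,1],[[0,0,-0.2],0,1],[[0,0,0],0,1]]'; python3 - <<'E'
from h import *
t=eyes.read_camera('top');s=eyes.read_camera('side')
a=t['pixels'][100:230,120:320,::-1];b=s['pixels'][80:230,180:380,::-1]
cv2.imwrite('pics/l1.png',cv2.resize(np.vstack([a,b]),None,fx=2.1,fy=2.1))
E
python3 go.py 551.7 338.7 15 1.7564
```

```text
t: 5.5
eef_pos: [551.4, 339.6, 112.1]
tcp_rot: [3.14, 0.001, 2.489]
ft_force: [-0.5, -1.5, 0.5]
opening: 0.003
grip_force: 0.0
t 5.6 pos [550.79 339.25 110.62] rot [-3.1409e+00 -4.0000e-04  2.4894e+00] F [-0.1  0.2  0.3] shift now [-0.0176  0.002   1.5936] shift after turn [-0.0118  0.0133  1.5936] turn 8.4
```

View pics/l1.png

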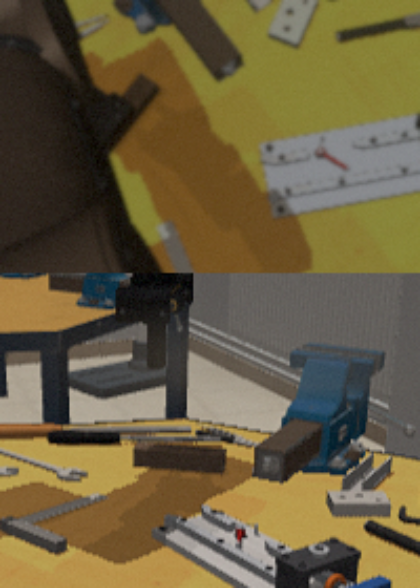

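The fingers closed on nothing: opening is 0.003, and the tube still lies on the bench at about (180,457) in the lower crop. I'll measure again before retrying.

```bash
python3 - <<'E'
from look import *
s=eyes.read_camera('side')
m=pick('tube',s,(168,265));print(m.sum())
for a in (.75,.92,1.05):print(fit([s],[m],TUBE,(579,317,a)))
st=env.state();print(st['eef_pos'])
# where the TCP and tube show
import math
im=s['pixels'][60:230,180:380,::-1].copy();im=cv2.resize(im,None,fx=3.5,fy=3.5,interpolation=cv2.INTER_CUBIC)
for X in (st['eef_pos'],(579.4,317.3,30),(551.7,338.7,30)):
    q=(proj(s,X)[0]-[180,60]+.5)*3.5;cv2.drawMarker(im,tuple(q.astype(int)),(0,255,0),0,12);print(q)
cv2.imwrite('pics/l2.png',im)
E
```

```text
494.0
(array([575.25, 314.25,   0.84]), np.float64(75.4375), [np.float32(494.0)])
(array([576.66, 313.83,   0.96]), np.float64(75.875), [np.float32(494.0)])
(array([577.66, 314.62,   1.02]), np.float64(75.4375), [np.float32(494.0)])
[550.73 339.21 110.29]
[260.73 268.16]
[300.79 361.62]
[261.18 358.18]
```

View pics/l2.png

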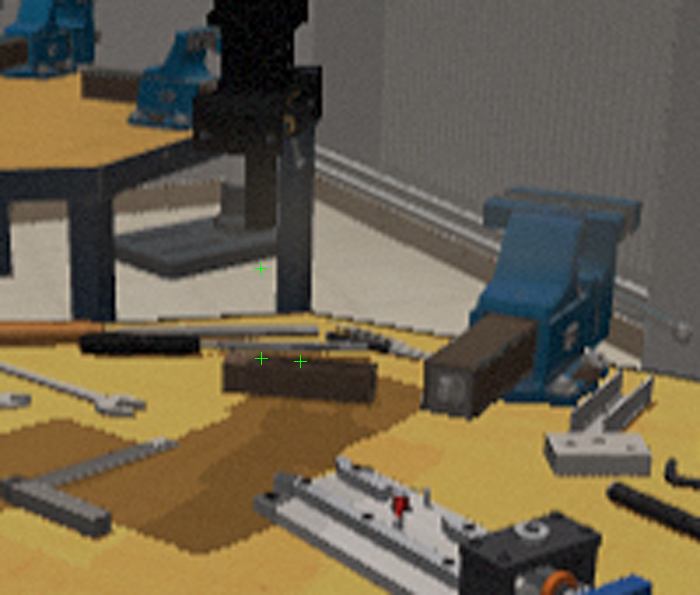

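The picture contradicts the reported pose. The visible fingertip ends at about (260,230), while the reported TCP projects to (260,268), roughly 30 mm lower. I'll check that against the start picture and enhance the tip.

```bash
python3 - <<'E'
from h import *
s=eyes.read_camera('side');st=env.state();print(st['eef_pos'],st['joints'],st['opening'])
def crop(im,X,pts):
    q=proj(s,X)[0];print(q);r,c=int(q[1])-60,int(q[0])-35;r=max(r,0)
    b=im[r:r+90,c:c+70].astype(float);b=np.clip(255*(b/255)**.5,0,255).astype(np.uint8)
    b=cv2.resize(b,None,fx=5.5,fy=5.5,interpolation=cv2.INTER_CUBIC)
    for k in (0,25,50):
        z=(proj(s,np.array(X)+[0,0,k])[0]-[c,r]+.5)*5.5;cv2.drawMarker(b,tuple(z.astype(int)),(0,255,0),0,10)
    return b
a=crop(s['pixels'][:,:,::-1],st['eef_pos'],0);b=crop(cv2.imread('pics/side0.png'),[175.6,599.8,179],0)
cv2.imwrite('pics/l3.png',np.hstack([a,b]))
E
```

```text
[550.77341055 339.23200356 110.33782491] [ 4.49970545e-01  5.92100611e-01  1.57288419e+00  4.69716521e-05
  9.78001455e-01 -4.68647441e-01] 0.003158437502530287
[254.00270928 136.09833378]
[106.86052199 105.32617749]
```

View pics/l3.png

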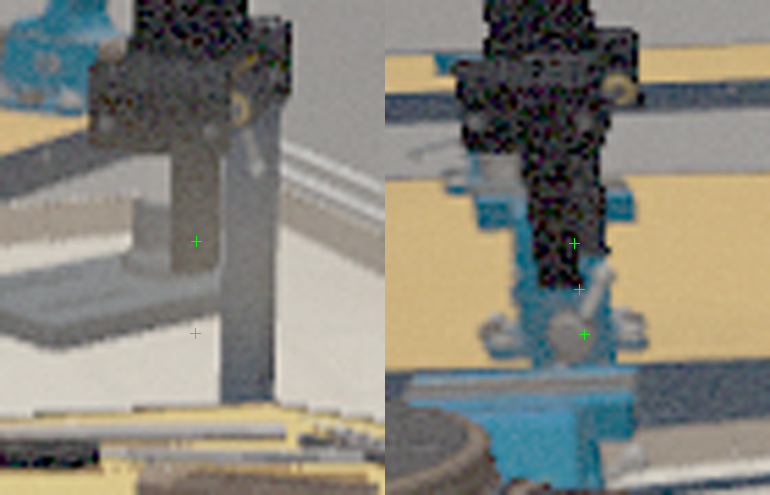

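The enhanced crop confirms it. The fingertip ends about 33 mm above the reported TCP (tip at row 272, TCP marker at row 333) and lines up sideways. The true tip is therefore higher than the pose says. I'll go down lower, step by step, watching the force.

```bash
python3 -m inch '[[[0,0,0],0,-0.2],[[0,0,0],0,-0.2],[[-0.017,0,0.4],0,-0.2],[[0,0,0.4],0,-0.2],[[0,0,0.4],0,-0.2],[[0,0,0.3],0,-0.2],[[0,0,0.15],0,-0.2],[[0,0,0.1],0,-0.2],[[0,0,0.05],0,-0.2],[[0,0,0],0,-0.2]]'; python3 go.py 551.7 338.7 -18 1.7564
python3 - <<'E'
from h import *
s=eyes.read_camera('side');st=env.state()
b=s['pixels'][110:200,210:310,::-1].astype(float);b=np.clip(255*(b/255)**.5,0,255).astype(np.uint8)
b=cv2.resize(b,None,fx=6,fy=6,interpolation=cv2.INTER_CUBIC)
for k in (0,30):
    z=(proj(s,st['eef_pos']+[0,0,k])[0]-[210,110]+.5)*6;cv2.drawMarker(b,tuple(z.astype(int)),(0,255,0),0,10)
cv2.imwrite('pics/l4.png',b)
E
```

```text
t: 7.0
eef_pos: [552.1, 338.9, 3.5]
tcp_rot: [3.141, 0.0, 2.489]
ft_force: [0.1, -0.1, 1.0]
opening: 0.6
grip_force: 0.0
t 7.0 pos [552.06 338.88   3.51] rot [3.1411e+00 2.0000e-04 2.4894e+00] F [ 0.1 -0.1  1. ] shift now [ 0.003  -0.006   0.3586] shift after turn [-0.0018 -0.0064  0.3586] turn 8.4
```

View pics/l4.png

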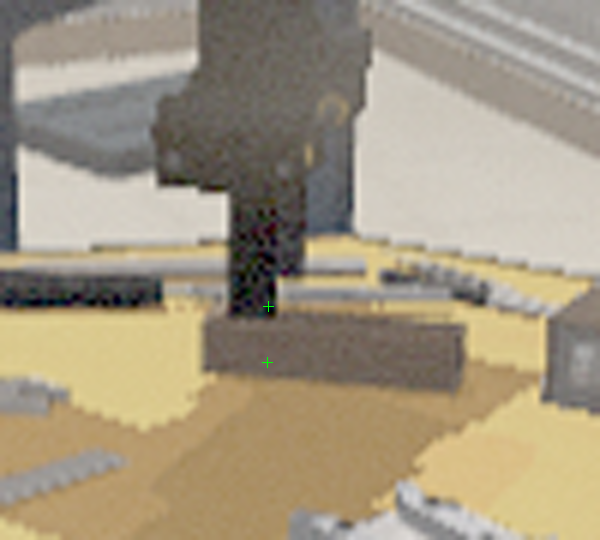

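The near fingertip is at crop (250,318), just at the tube's top edge, so it's about 30 mm above the reported TCP and hasn't reached down the tube. I'll go 20 mm lower and close.

```bash
python3 -m inch '[[[0,0,0.1],0,-0.2],[[0,0,0.1],0,-0.2],[[0,0,0.08],0,-0.2],[[0,0,0.06],0,-0.2],[[0,0,0],0,-0.2],[[0,0,0],0,1],[[0,0,0],0,1],[[0,0,0],0,1],[[0,0,0],0,1],[[0,0,0],0,1]]'; python3 go.py 551.7 338.7 -18 1.7564
```

```text
t: 8.3
eef_pos: [552.0, 338.9, -17.0]
tcp_rot: [3.141, 0.0, 2.489]
ft_force: [0.6, 0.5, 2.1]
opening: 0.313
grip_force: 29.7
t 8.3 pos [552.02 338.92 -16.99] rot [3.1411e+00 1.0000e-04 2.4893e+00] F [0.6 0.5 2.1] shift now [ 0.002  -0.0062  0.0168] shift after turn [-0.0027 -0.006   0.0168] turn 8.399
```

Gripped, opening 0.313. I'll regrip 4 mm higher so the fingertips clear the rails for certain.

```bash
python3 -m inch '[[[0,0,0],0,0.1],[[0,0,0],0,0.1],[[0,0,-0.03],0,0.1],[[0,0,-0.03],0,0.1],[[0,0,0],0,1],[[0,0,0],0,1],[[0,0,0],0,1],[[0,0,0],0,1],[[0,0,0],0,1],[[0,0,0],0,1]]'; python3 -m inch '[[[0,0,-0.1],0,1],[[0,0,-0.3],0,1],[[0,0,-0.5],0,1],[[0,0,-0.5],0,1],[[0,0,-0.2],0.9,1],[[0,0,0],0.9,1],[[0,0,0],0.9,1],[[0,0,0],0.9,1],[[0,0,0],0.9,1],[[0,0,0],0.9,1]]'; python3 - <<'E'
import numpy as np
# jig pose; tool at tube +35 backwards
x,y,a=506.0,43.8,-1.387
c,s=np.cos(a),np.sin(a)
for jx in(-125,-110):print(jx,x+c*jx,y+s*jx)
E
python3 go.py 483.3 151.9 80 1.7546
```

```text
t: 9.55
eef_pos: [552.0, 338.8, -13.5]
tcp_rot: [3.141, -0.0, 2.489]
ft_force: [0.8, -0.3, 1.7]
opening: 0.311
grip_force: 29.9
t: 10.8
eef_pos: [551.9, 338.8, 83.6]
tcp_rot: [3.141, -0.0, 2.016]
ft_force: [0.4, -0.3, -2.7]
opening: 0.311
grip_force: 29.9
-125 483.1545916833764 166.6946187546336
-110 485.89604068137123 151.94726450407757
t 10.8 pos [551.93 338.83  83.62] rot [ 3.1408e+00 -1.0000e-04  2.0156e+00] F [ 0.4 -0.3 -2.7] shift now [-2.3202 -2.3731  0.0603] shift after turn [-2.854  -1.694   0.0603] turn 2.991
```

```bash
python3 -m inch '[[[0,0,0],0.75,1],[[0,0,0],0.75,1],[[0,0,0],0.75,1],[[0,0,0],0.74,1],[[-0.522,-0.33,0],0,1],[[-0.522,-0.33,0],0,1],[[-0.522,-0.33,0],0,1],[[-0.522,-0.33,0],0,1],[[-0.522,-0.33,0],0,1],[[0,0,0],0,1]]'; python3 go.py 483.2 166.7 40 1.7546
python3 - <<'E'
from h import *
t=eyes.read_camera('top');s=eyes.read_camera('side')
a=t['pixels'][110:250,180:380,::-1];b=s['pixels'][110:260,180:380,::-1]
cv2.imwrite('pics/l5.png',cv2.resize(np.vstack([a,b]),None,fx=2.05,fy=2.05))
np.savez('l5.npz',t=t['pixels'],s=s['pixels'])
for n in('tube',):
  for p in (t,s): print([(d['centre'],round(d['score'],2),d['mask'].sum()) for d in eyes.cut_out(n,p)])
E
```

```text
t: 12.05
eef_pos: [483.0, 165.0, 83.6]
tcp_rot: [3.141, -0.0, 1.755]
ft_force: [0.1, 0.6, -3.2]
opening: 0.316
grip_force: 30.0
t 12.05 pos [483.02 164.97  83.6 ] rot [ 3.1413 -0.      1.7552] F [ 0.1  0.6 -3.2] shift now [0.0278 0.0082 0.7266] shift after turn [0.0278 0.0082 0.7266] turn 0.006
[([173.6, 259.5], 0.68, np.int64(193)), ([171.8, 312.7], 0.24, np.int64(3760))]
[([195.6, 140.8], 0.79, np.int64(738)), ([162.5, 270.0], 0.69, np.int64(542))]
```

View pics/l5.png

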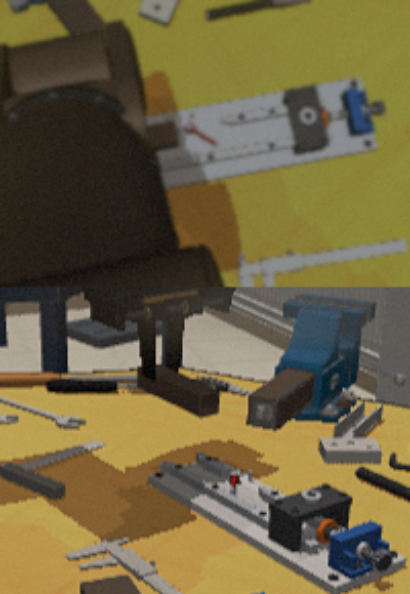

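The tube is held level above the infeed. In the side half of the crop it spans (140,370) to (218,410), and the top half shows its leading end near (163,135). I'll fit its pose in the hand against the jig.

```bash
python3 - <<'E'
from look import *
np.set_printoptions(precision=4,suppress=True)
t=eyes.read_camera('top');s=eyes.read_camera('side')
m=pick('tube',s,(162,270));mt=pick('tube',t,(174,259))
ex,ey,ez=env.state()['eef_pos'];Y=1.7552
x0,y0=ex-35*np.cos(Y),ey-35*np.sin(Y)
print('expected',x0,y0,Y-np.pi/2)
for h in (92,97,102): print(h,fit([s],[m],[TUBE[0]+[0,0,h]],(x0,y0,Y-np.pi/2)))
# top: tip end corners of mask
P=[TUBE[0]+[0,0,97]]
r,c=np.nonzero(mt)
print('mask cols',c.min(),c.max(),'rows at c>=max-8',[(k,r[c==k].min(),r[c==k].max()) for k in range(c.max()-10,c.max()+1)])
print('expected silhouette',end=' ')
S=sil(t,P,(x0,y0,Y-np.pi/2))>.5;r,c=np.nonzero(S)
print([(k,r[c==k].min(),r[c==k].max()) for k in range(c.max()-10,c.max()+1)])
# jig again, precise, both views, masks averaged with several start
J=[box(-78,248,-52,52,0,12),box(133,175,-42,42,12,52),box(206,236,-20,20,12,45)]
print(fit([s],[pick('jig',s,(225,322))],J,(505.5,47,-1.385)))
# flap by red colour
for n,p in (('t',t),('s',s)):
    q=p['pixels'].astype(int);k=(q[...,0]>1.8*q[...,1])&(q[...,0]>1.8*q[...,2])&(q[...,0]>60)
    r,c=np.nonzero(k[150:260,230:380]);print(n,len(r),r.mean()+150,c.mean()+230)
    print([proj(p,place(np.array([X],float),506,43.8,-1.387))[0] for X in ([16.5,7.5,20],[0,23,24])])
E
```

```text
expected 490.124223685073 132.67508887954781 0.18440367320510354
92 (array([507.3722, 171.9487,  -0.4612]), np.float64(1055.1875), [np.float32(737.0)])
97 (array([509.4692, 172.1277,  -0.4521]), np.float64(1052.3125), [np.float32(737.0)])
102 (array([507.3047, 175.7916,  -0.4528]), np.float64(1049.3125), [np.float32(737.0)])
mask cols 252 266 rows at c>=max-8 [(256, np.int64(171), np.int64(182)), (257, np.int64(170), np.int64(182)), (258, np.int64(170), np.int64(182)), (259, np.int64(170), np.int64(182)), (260, np.int64(169), np.int64(182)), (261, np.int64(169), np.int64(182)), (262, np.int64(169), np.int64(182)), (263, np.int64(169), np.int64(181)), (264, np.int64(170), np.int64(181)), (265, np.int64(171), np.int64(181)), (266, np.int64(174), np.int64(180))]
expected silhouette [(255, np.int64(169), np.int64(183)), (256, np.int64(169), np.int64(183)), (257, np.int64(169), np.int64(182)), (258, np.int64(169), np.int64(182)), (259, np.int64(169), np.int64(182)), (260, np.int64(168), np.int64(182)), (261, np.int64(168), np.int64(182)), (262, np.int64(168), np.int64(181)), (263, np.int64(168), np.int64(181)), (264, np.int64(169), np.int64(181)), (265, np.int64(175), np.int64(181))]
(array([505.1781,  47.3922,  -1.3769]), np.float64(196.3125), [np.float32(3841.0)])
t 0 nan nan
[array([279.0231, 176.4315]), array([272.2067, 171.9075])]
s 68 222.33823529411765 328.47058823529414
[array([293.202 , 205.7723]), array([293.8801, 200.5813])]<stdin>:22: RuntimeWarning: Mean of empty slice.
  ret = ret.dtype.type(ret / rcount)
```

The expected and seen tube ends agree within 1 px in the top view, so lateral alignment is good. I'll lower the tube with its leading end in the flared mouth, then slide it in.

```bash
python3 -m inch '[[[0.404,0.012,0],0,1],[[0.404,0.012,0],0,1],[[0,0,0.3],0,1],[[0,0,0.4],0,1],[[0,0,0.3],0,1],[[0,0,0.2],0,1],[[0,0,0.1],0,1],[[0,0,0.06],0,1],[[0,0,0.03],0,1],[[0,0,0],0,1]]'; python3 go.py 475.1 212.9 -0.5 1.7546
```

```text
t: 13.75
eef_pos: [476.3, 214.5, -0.7]
tcp_rot: [3.141, -0.0, 1.757]
ft_force: [0.4, 0.3, -3.0]
opening: 0.308
grip_force: 30.0
t 13.75 pos [476.29 214.52  -0.69] rot [ 3.1410e+00 -1.0000e-04  1.7573e+00] F [ 0.4  0.3 -3. ] shift now [-0.0229 -0.0244 -0.0032] shift after turn [-0.0229 -0.0244 -0.0032] turn 0.031
```

```bash
python3 -m inch '[[[-0.02,-0.024,0],0.03,1],[[-0.1,0,0],0,1],[[-0.1,0,0],0,1],[[-0.1,0,0],0,1],[[-0.1,0,0],0,1],[[-0.1,0,0],0,1],[[-0.1,0,0],0,1],[[-0.1,0,0],0,1],[[0,0,0],0,1],[[0,0,0],0,1]]'; python3 go.py 483.3 169 -0.5 1.7546
python3 - <<'E'
from h import *
t=eyes.read_camera('top');s=eyes.read_camera('side')
a=t['pixels'][140:230,200:340,::-1];b=s['pixels'][140:260,220:360,::-1]
cv2.imwrite('pics/l6.png',cv2.resize(np.vstack([a,b]),None,fx=2.8,fy=2.8,interpolation=cv2.INTER_CUBIC))
E
```

```text
t: 15.0
eef_pos: [482.6, 171.7, -1.0]
tcp_rot: [3.142, -0.0, 1.755]
ft_force: [1.3, -0.2, -1.8]
opening: 0.31
grip_force: 30.0
t 15.0 pos [482.61 171.72  -0.97] rot [ 3.1415 -0.      1.7546] F [ 1.3 -0.2 -1.8] shift now [-0.0467  0.0031 -0.0078] shift after turn [-0.0467  0.0031 -0.0078] turn -0.0
```

View pics/l6.png

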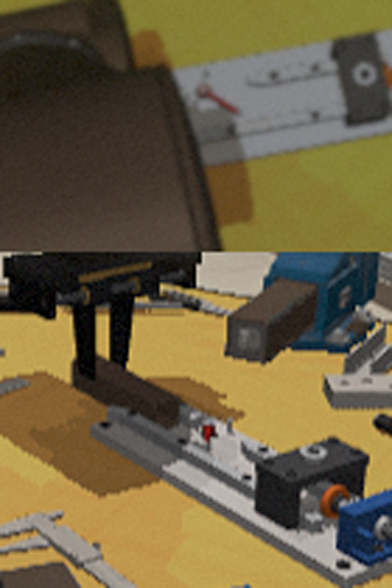

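The tube sits between the rails in the side half, and the fingers stay well behind the flap (red, at (208,432)). Now I push through the flap, watching the force.

```bash
python3 -m inch '[[[-0.15,0,0],0,1],[[-0.15,0,0],0,1],[[-0.15,0,0],0,1],[[-0.15,0,0],0,1],[[-0.15,0,0],0,1],[[-0.15,0,0],0,1],[[-0.15,0,0],0,1],[[-0.15,0,0],0,1],[[-0.15,0,0],0,1],[[0,0,0],0,1]]'; python3 go.py 517.9 -20.1 -1 1.7546
```

```text
t: 16.35
eef_pos: [498.0, 91.2, -0.8]
tcp_rot: [3.14, 0.0, 1.753]
ft_force: [3.9, -6.4, -2.5]
opening: 0.309
grip_force: 30.0
t 16.35 pos [498.05  91.21  -0.8 ] rot [3.1404e+00 3.0000e-04 1.7532e+00] F [ 3.9 -6.4 -2.5] shift now [-1.8843 -0.0112  0.0033] shift after turn [-1.8843 -0.0138  0.0033] turn -0.016
```

```bash
python3 go.py 517.9 -20.1 -1 1.7546; python3 -m inch '[[[0,0,0],0,1],[[0,0,0],0,1],[[-0.1,0,0],0,1],[[-0.1,0,0],0,1],[[-0.1,0,0],0,1],[[-0.1,0,0],0,1],[[-0.1,0,0],0,1],[[-0.1,0,0],0,1],[[-0.1,0,0],0,1],[[0,0,0],0,1]]'; python3 go.py 517.9 -20.1 -1 1.7546
python3 -m inch '[[[0,0,0],0,1],[[0,0,0],0,1],[[0,0,0],0,1],[[0,0,0],0,1],[[0,0,0],0,1],[[0,0,0],0,1],[[0,0,0],0,1],[[0,0,0],0,1],[[0,0,0],0,1],[[0,0,0],0,1]]'; python3 go.py 517.9 -20.1 -1 1.7546
```

```text
t 16.35 pos [498.05  91.21  -0.8 ] rot [3.1404e+00 3.0000e-04 1.7532e+00] F [ 3.9 -6.4 -2.5] shift now [-1.8843 -0.0112  0.0033] shift after turn [-1.8843 -0.0138  0.0033] turn -0.016
t: 17.6
eef_pos: [505.5, 50.6, -0.8]
tcp_rot: [3.141, 0.0, 1.754]
ft_force: [3.1, -0.8, -1.2]
opening: 0.312
grip_force: 30.0
t 17.6 pos [505.5   50.59  -0.85] rot [3.1406 0.     1.7539] F [ 3.1 -0.8 -1.2] shift now [-1.1961 -0.0113  0.0025] shift after turn [-1.1961 -0.0121  0.0025] turn -0.008
t: 18.85
eef_pos: [505.5, 50.6, -0.8]
tcp_rot: [3.141, 0.0, 1.755]
ft_force: [4.5, -3.0, -1.0]
opening: 0.31
grip_force: 30.0
t 18.85 pos [505.54  50.62  -0.84] rot [3.1406e+00 3.0000e-04 1.7546e+00] F [ 4.5 -3.  -1. ] shift now [-1.1964 -0.0129  0.0027] shift after turn [-1.1964 -0.013   0.0027] turn -0.0
```

```bash
python3 -m inch '[[[0,0.012,0],0,1],[[-0.1,0,0],0,1],[[-0.12,0,0],0,1],[[-0.12,0,0],0,1],[[-0.12,0,0],0,1],[[-0.12,0,0],0,1],[[-0.12,0,0],0,1],[[-0.12,0,0],0,1],[[-0.1,0,0],0,1],[[0,0,0],0,1]]'; python3 go.py 517.9 -20.1 -1 1.7546
python3 - <<'E'
from look import *
t=eyes.read_camera('top')
L=eyes.cut_out('tube',t);print([(d['centre'],round(d['score'],2),d['mask'].sum()) for d in L])
e=env.state()['eef_pos']
for k in (28,32,36,40):print(k,proj(t,place(np.array([[k+65,0,42]],float),506+.1828*0,43.8,-1.387))[0])
E
```

```text
t: 20.1
eef_pos: [515.5, -3.3, -1.1]
tcp_rot: [-3.141, -0.0, 1.755]
ft_force: [2.4, -0.1, -1.1]
opening: 0.311
grip_force: 30.0
t 20.1 pos [515.49  -3.35  -1.11] rot [-3.1408e+00 -4.0000e-04  1.7548e+00] F [ 2.4 -0.1 -1.1] shift now [-0.2819 -0.0116 -0.0018] shift after turn [-0.2819 -0.0115 -0.0018] turn 0.002
[([113.5, 307.0], 0.69, np.int64(267))]
28 [307.19 172.13]
32 [308.62 171.85]
36 [310.05 171.58]
40 [311.48 171.31]
```

```bash
python3 - <<'E'
from look import *
d=np.load('l5.npz');t=eyes.read_camera('top');s=eyes.read_camera('side')
for n,p in (('t',t),('s',s)):
    q=d[n].astype(int);k=(q[...,0]>1.6*q[...,1])&(q[...,0]>2*q[...,2])&(q[...,0]>60)
    k[:150]=0;k[260:]=0;k[:,:(325 if n=='t' else 310)]=0;k[:,375:]=0
    r,c=np.nonzero(k);print(n,len(r),r.mean(),c.mean(),r.min(),r.max(),c.min(),c.max())
    for X in(178,185,192,199):
        P=[[X,13.5*np.cos(a),29+13.5*np.sin(a)] for a in np.linspace(0,6.28,24)];z=proj(p,place(np.array(P),506,44.5,-1.387));print(X,z.mean(0)[::-1],z[:,1].min(),z[:,1].max(),z[:,0].min(),z[:,0].max())
E
```

```text
t 4 166.0 338.0 164 169 337 339
178 [167.3  336.43] 162.70035211844788 172.24952785726745 335.0992948371382 337.875137732025
185 [166.83 338.9 ] 162.22992422182662 171.77947035966193 337.54620600521537 340.37271412350907
192 [166.36 341.38] 161.75943833255846 171.30937347563824 339.99323353149236 342.8704242835669
199 [165.89 343.85] 161.2888917593115 170.83923450910154 342.4403911951357 345.36828285411474
s 61 227.7377049180328 338.3606557377049 223 234 334 344
178 [228.22 337.96] 222.5223479447325 234.04447382287267 333.25052023846683 342.24258693880006
185 [229.46 340.25] 223.7301417101192 235.30463969487744 335.53212313408557 344.53859541669715
192 [230.7  342.56] 224.95057754036384 236.57790491887164 337.83767189031397 346.85834676875663
199 [231.96 344.9 ] 226.18385193768603 237.8644716554249 340.16753974065773 349.2022054486392
```

```bash
python3 -m inch '[[[-0.05,0.006,0],0,1],[[-0.05,0,0],0,1],[[-0.05,0,0],0,1],[[-0.05,0,0],0,1],[[-0.05,0,0],0,1],[[-0.03,0,0],0,1],[[0,0,0],0,1],[[0,0,0],0,1],[[0,0,0],0,1],[[0,0,0],0,1]]'; python3 go.py 517.9 -20.1 -1 1.7546
```

```text
t: 21.55
eef_pos: [519.3, -19.9, -1.0]
tcp_rot: [3.142, 0.0, 1.755]
ft_force: [-3.3, -2.9, -2.2]
opening: 0.315
grip_force: 30.0
t 21.55 pos [519.27 -19.89  -1.  ] rot [3.1416 0.     1.7546] F [-3.3 -2.9 -2.2] shift now [ 0.0007 -0.0231 -0.    ] shift after turn [ 0.0007 -0.0231 -0.    ] turn 0.0
```

```bash
python3 -m inch '[[[0,-0.01,0],0,1],[[-0.02,0,0],0,1],[[-0.02,0,0],0,1],[[-0.02,0,0],0,1],[[-0.02,0,0],0,1],[[-0.02,0,0],0,1],[[0,0,0],0,1],[[0,0,0],0,1],[[0,0,0],0,1],[[0,0,0],0,1]]'; for i in 1; do python3 go.py 517.9 -25.9 -1 1.7546; done
python3 -m inch '[[[-0.01,0,0],0,1],[[-0.01,0,0],0,1],[[-0.01,0,0],0,1],[[-0.01,0,0],0,1],[[0,0,0],0,1],[[0,0,0],0,1],[[0,0,0],0,1],[[0,0,0],0,1],[[0,0,0],0,1],[[0,0,0],0,1]]'; python3 go.py 517.9 -25.9 -1 1.7546
```

```text
t: 22.8
eef_pos: [519.8, -25.9, -1.0]
tcp_rot: [3.141, 0.0, 1.755]
ft_force: [-2.1, -2.5, -1.8]
opening: 0.312
grip_force: 30.0
t 22.8 pos [519.84 -25.93  -0.98] rot [3.1414e+00 1.0000e-04 1.7546e+00] F [-2.1 -2.5 -1.8] shift now [ 0.0063 -0.0317  0.0004] shift after turn [ 0.0063 -0.0317  0.0004] turn 0.0
t: 24.05
eef_pos: [520.2, -28.1, -1.0]
tcp_rot: [3.141, -0.0, 1.755]
ft_force: [0.8, 0.3, -1.3]
opening: 0.313
grip_force: 30.0
t 24.05 pos [520.24 -28.12  -0.95] rot [ 3.1415e+00 -1.0000e-04  1.7547e+00] F [ 0.8  0.3 -1.3] shift now [ 0.0435 -0.0316  0.0008] shift after turn [ 0.0435 -0.0316  0.0008] turn 0.001
```

```bash
python3 -m inch '[[[-0.01,0,0],0,1],[[-0.01,0,0],0,1],[[-0.01,0,0],0,1],[[-0.005,0,0],0,1],[[0,0,0],0,1],[[0,0,0],0,1],[[0,0,0],0,1],[[0,0,0],0,1],[[0,0,0],0,1],[[0,0,0],0,1]]'
```

```text
t: 25.3
eef_pos: [520.6, -30.2, -1.0]
tcp_rot: [3.142, -0.0, 1.755]
ft_force: [0.8, -1.1, -3.3]
opening: 0.313
grip_force: 30.0
```

```bash
python3 -m inch '[[[-0.01,0,0],0,1],[[-0.01,0,0],0,1],[[-0.01,0,0],0,1],[[-0.005,0,0],0,1],[[0,0,0],0,1],[[0,0,0],0,1],[[0,0,0],0,1],[[0,0,0],0,1],[[0,0,0],0,1],[[0,0,0],0,1]]'
```

```text
t: 26.55
eef_pos: [521.0, -32.3, -1.0]
tcp_rot: [-3.142, -0.0, 1.755]
ft_force: [-0.9, 4.5, -1.2]
opening: 0.313
grip_force: 30.0
```

```bash
python3 -m inch '[[[-0.005,0,0],0,1],[[-0.005,0,0],0,1],[[0,0,0],0,1],[[0,0,0],0,1],[[0,0,0],0,1],[[0,0,0],0,1],[[0,0,0],0,1],[[0,0,0],0,1],[[0,0,0],0,1],[[0,0,0],0,1]]'; python3 - <<'E'
from h import *
# a few readings to average noise; flap seen?
F=[]
for i in range(6):
    t=eyes.read_camera('top');F.append(env.state()['ft_force'])
print(np.mean(F,0),np.std(F,0))
E
```

```text
t: 27.8
eef_pos: [521.0, -32.7, -1.0]
tcp_rot: [-3.141, -0.0, 1.755]
ft_force: [0.2, 5.5, -1.8]
opening: 0.311
grip_force: 30.0
[-0.4812641   5.54000378 -1.47139131] [0.37871578 0.53352104 0.19759602]
```

```bash
python3 -m inch '[[[-0.005,0,0],0,1],[[-0.005,0,0],0,1],[[0,0,0],0,1],[[0,0,0],0,1],[[0,0,0],0,1],[[0,0,0],0,1],[[0,0,0],0,1],[[0,0,0],0,1],[[0,0,0],0,1],[[0,0,0],0,1]]'; python3 - <<'E'
from h import *
F=[]
for i in range(6):
    t=eyes.read_camera('top');F.append(env.state()['ft_force'])
s=eyes.read_camera('side')
print(np.mean(F,0),np.std(F,0))
a=t['pixels'][140:220,210:380,::-1];b=s['pixels'][150:250,220:390,::-1]
b=np.clip(255*(np.vstack([a,b])/255.)**.7,0,255).astype(np.uint8)
cv2.imwrite('pics/l7.png',cv2.resize(b,None,fx=3.3,fy=3.3,interpolation=cv2.INTER_CUBIC))
E
```

```text
t: 29.35
eef_pos: [521.1, -33.0, -1.0]
tcp_rot: [-3.141, -0.001, 1.755]
ft_force: [-0.6, 7.8, -1.6]
opening: 0.312
grip_force: 30.0
[-0.39759073  7.84261095 -1.36284746] [0.31138003 0.28686581 0.57349658]
```

View pics/l7.png

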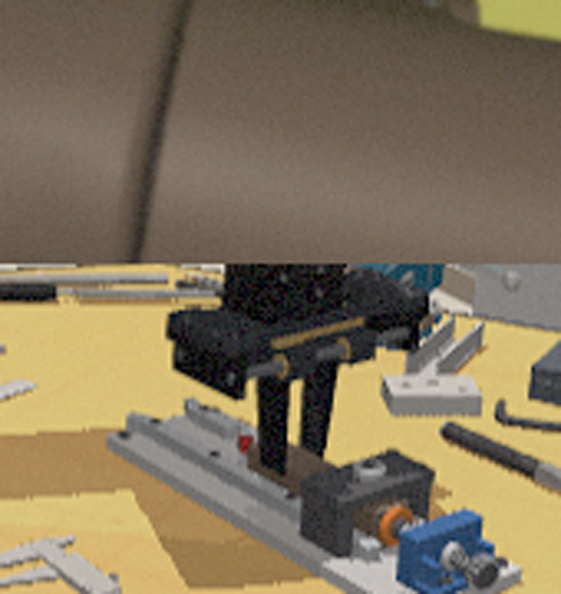

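The side half shows the tube under the bush plate against the orange bumper at (395,525), with the fingers short of the plate. I'll press a little more, to about 10 N, and hold.

```bash
python3 -m inch '[[[-0.005,0,0],0,1],[[-0.005,0,0],0,1],[[0,0,0],0,1],[[0,0,0],0,1],[[0,0,0],0,1],[[0,0,0],0,1],[[0,0,0],0,1],[[0,0,0],0,1],[[0,0,0],0,1],[[0,0,0],0,1]]'; python3 - <<'E'
from h import *
F=[]
for i in range(6):
    t=eyes.read_camera('side');F.append(env.state()['ft_force'])
print(np.mean(F,0),env.state()['eef_pos'])
a=cv2.imread('pics/side0.png')[:,:,::-1]
for q in (a,t['pixels']):
    q=q.astype(int);k=(q[...,0]>1.8*q[...,1])&(q[...,0]>1.8*q[...,2])&(q[...,0]>60);k=k[185:220,275:320]
    r,c=np.nonzero(k);print(sorted(zip((r+185).tolist(),(c+275).tolist())))
E
```

```text
t: 30.95
eef_pos: [521.1, -33.4, -1.0]
tcp_rot: [-3.141, -0.001, 1.755]
ft_force: [0.2, 10.8, -1.5]
opening: 0.314
grip_force: 30.0
[-0.32910782 10.21834083 -1.33131873] [521.08598974 -33.38635923  -1.01822158]
[(202, 293), (202, 294), (202, 295), (203, 293), (203, 294), (203, 295), (203, 296), (204, 293), (204, 294), (205, 293), (205, 294), (206, 293), (206, 294), (207, 294)]
[(202, 292), (202, 293), (202, 294), (202, 295), (203, 292), (203, 293), (203, 294), (203, 295), (203, 296), (204, 293), (204, 294), (204, 295), (205, 293), (205, 294), (206, 293), (206, 294)]
```

The press holds at 10.2 N, and the red pixels match the shut flap in the first picture. Release and rise.

```bash
python3 -m inch '[[[0,0,0],0,-0.1],[[0,0,0],0,-0.1],[[0,0,0],0,-0.1],[[0,0,0],0,-0.1],[[0,0,0],0,-0.1],[[0,0,-0.1],0,-0.1],[[0,0,-0.3],0,-0.1],[[0,0,-0.6],0,-0.1],[[0,0,-0.8],0,-0.1],[[0,0,-0.6],0,-0.1]]'; python3 -m inch '[[[0.5,0,-0.3],0,-0.1],[[0.9,0,0],0,-0.1],[[0.9,0,0],0,-0.1],[[0.9,0,0],0,-0.1],[[0.9,0,0],0,-0.1],[[0.9,0,0],0,-0.1],[[0.9,0,0],0,-0.1],[[0.5,0,0],0,-0.1],[[0,0,0],0,-0.1],[[0,0,0],0,-0.1]]'
python3 - <<'E'
from look import *
t=eyes.read_camera('top');s=eyes.read_camera('side')
for p in(t,s):print([(np.round(d['centre']),round(d['score'],2),d['mask'].sum()) for d in eyes.cut_out('tube',p)])
for n,p,w in(('top',t,(150,190,255,310)),('side',s,(185,220,275,320))):
  for q in(cv2.imread(f'pics/{n}0.png')[:,:,::-1],p['pixels']):
    q=cv2.GaussianBlur(q,(0,0),.7).astype(int);k=q[...,0]-q[...,1];k=k[w[0]:w[1],w[2]:w[3]]
    k=k*(q[w[0]:w[1],w[2]:w[3],0]>1.3*q[w[0]:w[1],w[2]:w[3],1]);r,c=np.nonzero(k>18);print(n,len(r),r.mean()+w[0],c.mean()+w[2],np.ptp(r),np.ptp(c),(r+w[0]).max(),(c+w[2]).max())
for m in(112,114,116):
  z=proj(t,place(np.array([[m-65,-15,42],[m-65,15,42],[133,0,42]],float),506,43.8,-1.387));print(m,z.tolist())
# brown top of tube along lane in top view
g=[]
for X in np.arange(30,134,4):
  c=proj(t,place(np.array([[X,0,42]],float),506,43.8,-1.387))[0];g.append((int(X),t['pixels'][int(round(c[1])),int(round(c[0]))].tolist()))
print(g)
for n in('work_block','cold_chisel','try_square'):
  a=eyes.spot_point(n,t);print(n,a[0]['centre'] if a else None)
E
```

```text
t: 32.5
eef_pos: [521.4, -34.1, 145.3]
tcp_rot: [3.14, 0.0, 1.755]
ft_force: [0.3, -0.5, -0.2]
opening: 0.549
grip_force: 0.0
t: 33.75
eef_pos: [451.1, 342.9, 161.2]
tcp_rot: [-3.142, 0.0, 1.755]
ft_force: [0.3, -0.6, 0.3]
opening: 0.55
grip_force: 0.0
[(array([281., 188.]), 0.89, np.int64(301)), (array([172., 307.]), 0.7, np.int64(373))]
[(array([211., 310.]), 0.72, np.int64(328)), (array([194., 143.]), 0.72, np.int64(622)), (array([227., 322.]), 0.69, np.int64(3470))]
top 18 175.83333333333334 278.3888888888889 6 9 179 283
top 18 175.83333333333334 278.3888888888889 6 9 179 283
side 22 204.04545454545456 293.72727272727275 5 4 207 296
side 24 204.16666666666666 293.875 5 4 207 296
112 [[291.83552773229997, 180.504228728374], [289.64706535458294, 170.01802944312612], [321.49883552226134, 169.40970928373213]]
114 [[292.5527716263791, 180.36806149489323], [290.36087475570304, 169.88265228234434], [321.49883552226134, 169.40970928373213]]
116 [[293.27000314545774, 180.23189525312125], [291.07467147829186, 169.7472744104146], [321.49883552226134, 169.40970928373213]]
[(30, [131, 132, 135]), (34, [129, 132, 135]), (38, [127, 131, 132]), (42, [120, 123, 124]), (46, [98, 92, 90]), (50, [91, 74, 58]), (54, [89, 72, 52]), (58, [92, 71, 55]), (62, [92, 73, 56]), (66, [92, 75, 55]), (70, [91, 74, 55]), (74, [87, 73, 53]), (78, [90, 72, 56]), (82, [91, 74, 58]), (86, [90, 71, 55]), (90, [87, 69, 51]), (94, [91, 73, 56]), (98, [91, 71, 53]), (102, [91, 74, 54]), (106, [89, 71, 54]), (110, [90, 72, 52]), (114, [88, 70, 54]), (118, [88, 70, 53]), (122, [87, 70, 53]), (126, [89, 71, 52]), (130, [84, 63, 46])]
work_block [109.2, 259.1]
cold_chisel [110.9, 303.6]
try_square [227.1, 222.7]
```

The flap's red patch is identical to the first, shut picture. The tube's rear end is at jig x of about 47 to 48, and the other tools are where they were.

```bash
python3 -c "
from cell import env
print(env.job_done())"
```

```text
the job is handed in; nothing more can be done
None
```

I handed the job in: the tube is pressed home on the bumper at about 10 N and released, and the camera shows the flap shut behind it and the other tools unmoved. The first grasp missed because the fingertips sat about 30 mm higher than the reported pose. Contact with the bumper after release is inferred rather than measured, and the hand-in returned no verdict.

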